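# Wedge a rail level in a drilling jig

### The job

The short walnut rail sits loose and tilted in the drilling jig. First push it home against the jig's end stop, then slide the tapered wooden wedge, thin end first, flat on the table under the rail's low end until the rail lies level and is nipped firmly up against the steel bush plate. Feel for it and do not overdrive the wedge, leave it holding by itself, and do not disturb the other things on the table.

Things in the scene. Friction and masses are not known exactly. Their poses are not given: they have to be found in the camera images.
- jig: drilling jig, fixed; bed 220 mm long: two wooden cheeks 20 mm wide and high, inner faces 50 mm apart, a ledge 7 mm high, 8 mm wide along the foot of each; between the ledges bare table, a slot 34 mm wide for the wedge. Low screwed lugs outside (to y = +-78 mm, 14 mm high). Origin: on the table, mid slot. +x is the way rail and wedge go in, z up. Open front end at x = -105 mm.
- slot_mouth (a point): on the table in the middle of the jig's open front end (jig x = -105 mm), where the wedge goes in
- end_rest (a point): middle of the front edge of the end rest, a flat step between the cheeks from jig x = 45 to 95 mm, 14 mm above the table, on which the rail's far end lies; behind it stands the end stop (face at jig x = 95 mm, to 40 mm high). Rest and stop are one aluminium head, jacked up by nuts 0 to 2.5 mm more than the heights given here; that differs from job to job and no point shows it.
- bush_plate (a point): middle of the underside of the steel bush plate bolted across the head, jig x = -20 to 45 mm, nominally 35 mm above the table; it rises with the head, and its packing washers leave 0.6 to 2.4 mm of play over a level rail. Neither is measured or shown by this point, so the wedge bites anywhere within 30 mm of its travel: feel for it. Plate top 43 mm, studs to 56 mm (+0 to 4).
- rail: dark walnut rail 45 x 160 x 20 mm, 0.1 kg, lying between the cheeks, far end on the end rest, low near end on the ledges, tilted 3 to 5 degrees. Origin: centre of its underside; y along it towards the stop, z up. It starts pulled out 20 to 35 mm; home = far end touching the stop, origin then at jig x = 15 mm. Push its near end with closed fingertips between the cheeks.
- rail_near_end (a point): middle of the lower edge of the rail's low near end (80 mm from its origin), 7 mm above the table at the start; at jig x = -65 mm when the rail is home
- wedge: loose plain wooden wedge, 185 x 28 mm, 0.09 kg, lying on its sole. Origin: centre of the sole; +x to the thin end. Butt (x = -92.5 to -57.5 mm): parallel block 28 mm high, to grip across its 28 mm or to push on its end; then the top slopes 1:6 to 3 mm at the nose. Its last 20 mm narrow to 16 mm. It holds by friction when let go. A level rail sits where it is 15 to 20 mm thick.
- wedge_nose (a point): middle of the lower edge of the wedge's thin end
- wedge_butt (a point): centre of the wedge's butt, 75 mm behind its origin, 14 mm up. Sliding it in takes under 2 N; once the rail meets the plate the push rises by 8 to 20 N for each further mm. A push of 8 to 15 N is a proper nip: it then bears on the rail with about 5 to 12 N and keeps that when let go. The plate springs out of true if the wedge bears on the rail with more than 20 N.
- chisel: chisel with a turned wooden handle, lying flat, 260 mm; a bystander, to be left alone
- screwdriver: screwdriver lying flat, 195 mm; a bystander, to be left alone
- pine_strip: plain square-edged pine strip 40x240x19 mm (no taper); a bystander, to be left alone
- birch_scrap: plain square-edged birch scrap 45x110x16 mm (no taper); a bystander, to be left alone
- wrench: flat steel wrench, 226 mm; a bystander, to be left alone
- cream_block: basswood block 65x140x40 mm; a bystander, to be left alone
Not all that is in view belongs to the job. What is shaped like the wedge but pink is not meant.

How it is judged:
By the outcome, as a careful person would: the job done as asked, in the order asked, and still so for the second after the job is handed in, with the robot touching nothing.
It also fails if it takes over 64 s, if anything falls off the work surface, if the arm or the gripper's body presses on something with over 40 N, if the wrist force passes 120 N, or if a joint passes its speed limit or range.

### The arm

A 6-joint arm with a two-finger parallel gripper is mounted at the origin on a cart in front of the work surface, level with it; the furniture and walls round the work are solid. World frame = base frame: x ahead of the robot, y to its left, z up, the work surface at z = 0. Lengths are in m, angles in rad, forces in N, time in s.
With the tool pointing down it reaches from about 0.35 to 0.975 m from the base axis. Payload 17.4 kg.
Tool frame: the origin (TCP) lies at the very end of the fingers, on their centre line; the grasp point (between the pads) lies 19 mm behind it (manip.tcp_to_grasp is the distance from the TCP to the grasp point, in m); z points along the fingers, y is the line along which they close (so a half turn about z gives the same grasp; the last joint's range is limited). The gripper opens to 85 mm and grips with 20 to 120 N. Pads are 22 mm wide; open, the fingers measure 114 mm over their backs; the gripper's body (76 mm by 85 mm) begins 54 mm behind the grasp point. The pads swing forward as they close: fully open they stand 13 mm farther back than shut.
Start: joints at [1.137, 0.116, 1.442, -0, 1.584, -0.038], TCP at [0.26, 0.623, 0.199] pointing down, gripper open.
Joint ranges: [-2.83, 2.83], [-0.83, 2.19], [0.07, 2.5], [-1.14, 4.28], [0.01, 3], [-2.97, 2.97]. Speed limits (rad/s): [1.89, 1.89, 2.22, 3.14, 3.14, 3.14].

### API

Orientations are given as a 3x3 rotation matrix whose columns are the frame's x, y, z axes.
In Python, from bench import manip, capture, camera_model, ticket gives the robot as it stands. Calls block until the motion is done:
- manip.move_ptp(position, orientation): joint-space move of the TCP to a pose.
- manip.movel(position, ori=None, velocity=0.15): straight line of the TCP; ori=None keeps the orientation; velocity is the mean speed in m/s.
- manip.goto_joints(angles): joint-space move.
- manip.set_gripper(opening, grasp_force=None): opening from 0.0 (shut) to 1.0 (fully open); grasp_force is the grip in N (None keeps the last); returns when the fingers have stopped.
- manip.hold(seconds).
- manip.ik(position, orientation): joint angles nearest the present ones, or None.
- manip.read_state(): the state.
- capture(name): name is "side" or "top" or "wrist"; returns the picture (480x640x3 uint8, red, green, blue); there is no depth.
- camera_model(name): a dict with "vfov" (degrees; the focal length in pixels is half the picture's height over the tangent of half this angle, whatever the lens; pixels are square), "cx", "cy" (the principal point, pixels), "world_to_cam" (4x4, takes a point from world to camera coordinates). Camera axes: x right, y down, z forward; pixel columns grow to the right and rows downward; lengths in m; the calibration is good to about 2 mm. A picture is of the moment at which its call begins: read the wrist's pose just before it. camera_model takes no time and is no camera call; for the wrist camera it gives the pose at the moment of the call.
A pose or a line that the arm cannot do raises manip.PlanningError and nothing moves.
- ticket.close_job(): hands the job in; it is judged then, once.
The state is a dict: "t": time; "qpos": joint angles; "qd": joint speeds; "tau": joint torques, N m; "eef_pos": TCP position; "tcp_rot": TCP orientation; "contact_force": force on the tool from outside, world axes, zero at the start; "wrist_torque": the same for the moment, N m; "gripper_width": opening from 0.0 (shut) to 1.0 (fully open); "grip_force": force on a finger pad.
Only numpy, scipy, OpenCV 4.12 (cv2) and the standard library are available. Lean on these libraries where they do the work, as an engineer would, in place of code of your own. Each camera call takes 0.05 s, during which the arm holds its last target. There are 200 camera calls.

## Working session

There is one attempt and no reset: what is moved stays moved. The work goes in short steps, each a Python script; the robot and the scene stay as the last script left them, time stands still between calls to the robot, and variables do not carry over. Pictures are saved under pics/ and viewed, at most 12 in all, crops included, and the job is handed in when it is done.

```bash
mkdir -p pics; ls; python3 - <<'E'
from bench import manip,capture,camera_model
import cv2
for n in ("top","side"):
    cv2.imwrite(f"pics/{n}0.png",capture(n)[:,:,::-1])
    m=camera_model(n);print(n,m)
s=manip.read_state();print(s['t'],s['tcp_rot'],s['contact_force'])
E
```

```text
pics
top {'vfov': 48.37523686543529, 'cx': 323.53896091702467, 'cy': 233.96647788931185, 'world_to_cam': array([[ 0.01929507, -0.99976533,  0.00984841, -0.0382116 ],
       [-0.98994748, -0.02048415, -0.13994424,  0.58777437],
       [ 0.14011313, -0.00704917, -0.99011041,  1.43153578],
       [ 0.        ,  0.        ,  0.        ,  1.        ]])}
side {'vfov': 57.37442108386069, 'cx': 319.61293449299876, 'cy': 240.8571713415145, 'world_to_cam': array([[ 0.98043745, -0.19611846, -0.01673201, -0.55228164],
       [-0.15454894, -0.71439809, -0.68245879,  0.10285119],
       [ 0.12188945,  0.67169407, -0.73073254,  1.35210739],
       [ 0.        ,  0.        ,  0.        ,  1.        ]])}
0.1 [[-9.22673091e-01  3.85582912e-01 -4.31471056e-04]
 [ 3.85583151e-01  9.22672628e-01 -9.25255383e-04]
 [ 4.13438685e-05 -1.02007621e-03 -9.99999479e-01]] [1.07029259 0.26547769 0.60014842]
```

View pics/top0.png

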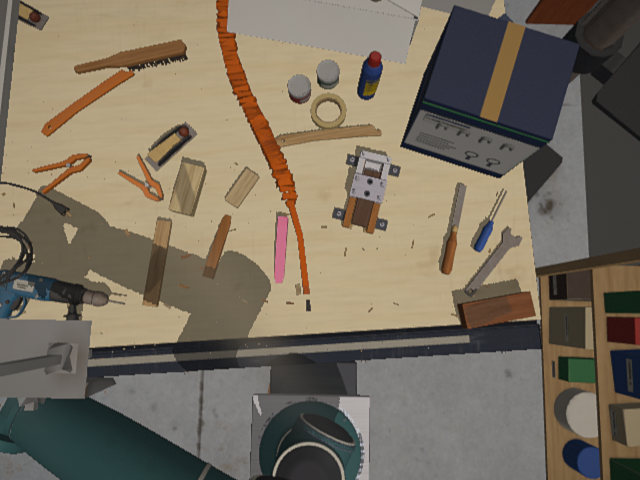

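View pics/side0.png

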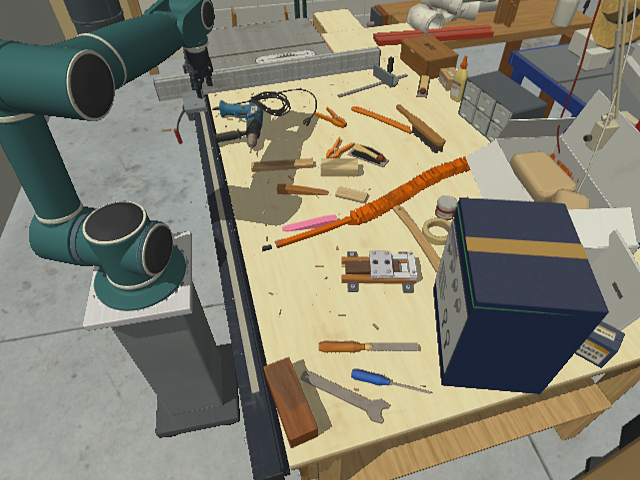

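The side and top views show these candidates. In top pixels, the brown tapered piece at (217,246) fits the wedge: it is wooden and tapered. The pink look-alike at (281,247) is excluded. The strip at (157,260) and the scrap at (241,186) have square edges. The jig is at (367,190) with its open end towards the robot at (362,230). I'll confirm this in one enlarged crop.

```bash
python3 - <<'E'
import cv2,numpy as np
t=cv2.imread('pics/top0.png');s=cv2.imread('pics/side0.png')
a=cv2.resize(t[205:285,190:250],None,fx=6.6,fy=6.6,interpolation=2)[:300*2-60]
b=cv2.resize(t[145:240,325:410],None,fx=5.5,fy=5.5,interpolation=2)
h=530
a=a[:h,:330];b=b[:h-10]
c=np.zeros((h,800,3),np.uint8);c[:min(h,a.shape[0]),:a.shape[1]]=a[:h];c[:b.shape[0],330:330+b.shape[1]]=b[:, :470]
cv2.imwrite('pics/crop1.png',c)
E
```

```text
(no output)
```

View pics/crop1.png

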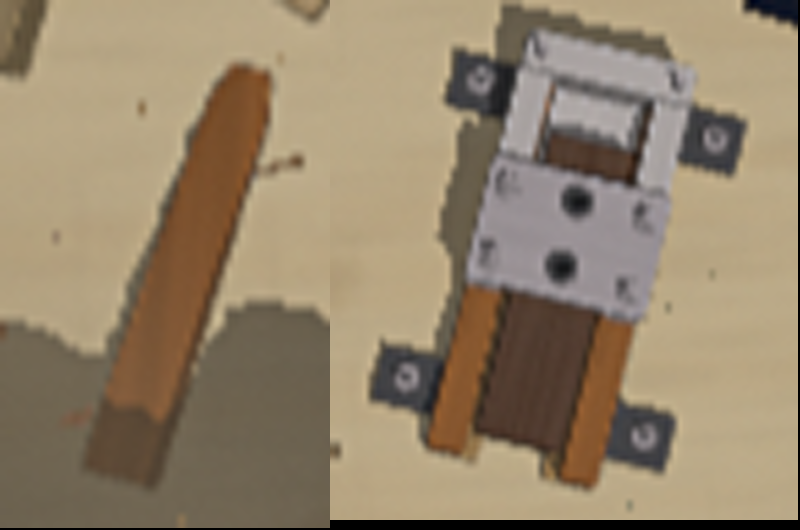

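The left half of the crop confirms it: a brown taper with its narrowed nose at top px (226.5,215) and its butt at (208.5,278). The right half shows the jig, with cheek front ends at px (347,227) and (370.5,233.5). The rail sticks out under the plate with a gap at the stop. Next I'll get rough poses and view both with the wrist camera.

```bash
cat > h.py <<'E'
from bench import manip,capture,camera_model,ticket
import numpy as np,cv2
def ray(m,px,z):
    f=240/np.tan(np.radians(m['vfov'])/2);T=m['world_to_cam'];R=T[:3,:3];o=-R.T@T[:3,3]
    d=R.T@np.array([(px[0]-m['cx'])/f,(px[1]-m['cy'])/f,1.]);return o+d*(z-o[2])/d[2]
def proj(m,p):
    f=240/np.tan(np.radians(m['vfov'])/2);T=m['world_to_cam'];c=T[:3,:3]@p+T[:3,3]
    return np.array([m['cx']+f*c[0]/c[2],m['cy']+f*c[1]/c[2]])
def ori(yc):  # tool down, closing axis y at world angle yc
    y=np.array([np.cos(yc),np.sin(yc),0]);z=np.array([0,0,-1.]);return np.column_stack([np.cross(y,z),y,z])
def snap(n,name):
    m=camera_model(n);im=capture(n);cv2.imwrite(f'pics/{name}.png',im[:,:,::-1]);np.save(f'pics/{name}.npy',m,allow_pickle=True);return m,im
def load(name): return np.load(f'pics/{name}.npy',allow_pickle=True).item()
E
python3 - <<'E'
from h import *
m=camera_model('top')
for p,z in (((226.5,214.8),.003),((208.5,277.7),.0),((346.8,226.8),.02),((370.5,233.5),.02)): print(ray(m,p,z).round(4))
# stop, and where wrist cam is relative to tool
s=manip.read_state();mw=camera_model('wrist');T=mw['world_to_cam'];o=-T[:3,:3].T@T[:3,3]
print(s['tcp_rot'].T@(o-s['eef_pos']),(s['tcp_rot'].T@T[:3,:3].T).round(3),mw['vfov'],mw['cx'],mw['cy'])
nose=ray(m,(226.5,214.8),.003);butt=ray(m,(208.5,277.7),0)
j=(ray(m,(346.8,226.8),.02)+ray(m,(370.5,233.5),.02))/2;print(j)
E
```

```text
[0.6431 0.2498 0.003 ]
[0.4641 0.2926 0.    ]
[ 0.6131 -0.0914  0.02  ]
[ 0.5955 -0.1581  0.02  ]
[ 0.06737677  0.00125858 -0.17415536] [[ 0.001 -0.964 -0.265]
 [ 1.     0.001  0.001]
 [-0.    -0.265  0.964]] 61.45127512855018 317.573073707472 233.89610945573241
[ 0.60430627 -0.12474823  0.02      ]
```

```bash
python3 - <<'E'
from h import *
a=np.radians(76)
manip.move_ptp([.53,.275,.2],ori(a));snap('wrist','w1')
manip.set_gripper(0.0)
manip.move_ptp([.62,-.125,.2],ori(a));snap('wrist','j1')
print(manip.read_state()['t'])
a=cv2.imread('pics/w1.png');b=cv2.imread('pics/j1.png')
E
```

```text
4.1
```

View pics/w1.png

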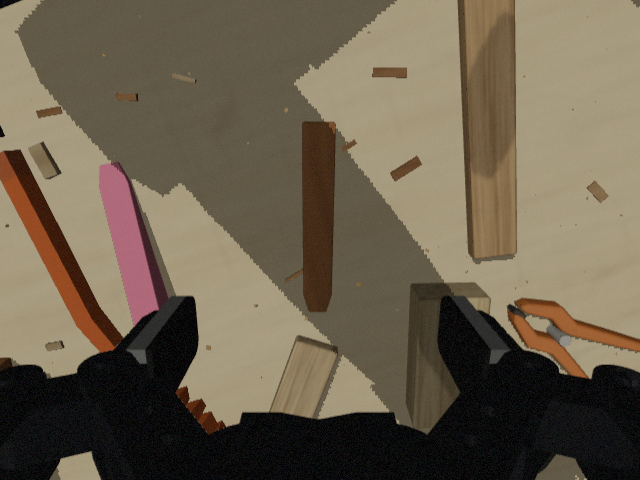

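View pics/j1.png

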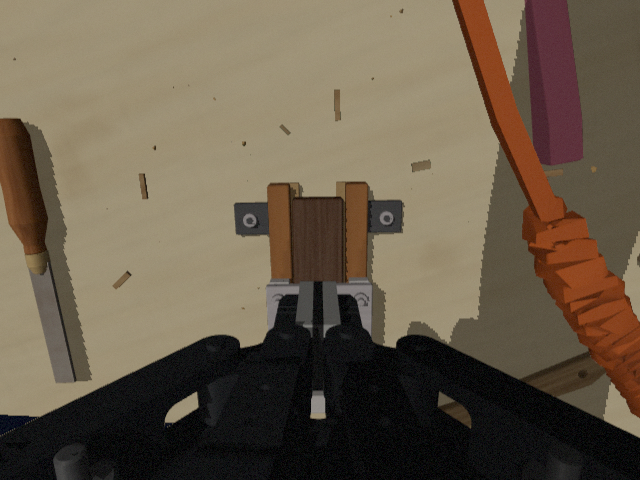

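The wrist views show the wedge butt at px (303..335,122) and its nose at (318,311). The jig cheek front ends are at (270..290,184) and (347..367,182), with the rail's near end at row 198, x 293..342. I'll refine these with colour masks.

```bash
python3 - <<'E'
from h import *
def cnts(name,roi,f):
    im=cv2.imread(f'pics/{name}.png');x0,y0,x1,y1=roi;r=im[y0:y1,x0:x1];h=cv2.cvtColor(r,cv2.COLOR_BGR2HSV)
    k=f(h).astype(np.uint8)*255;k=cv2.morphologyEx(k,cv2.MORPH_OPEN,np.ones((3,3)))
    c,_=cv2.findContours(k,0,2);c=[q+[x0,y0] for q in c if cv2.contourArea(q)>300];return c
m=load('w1')
im=cv2.imread('pics/w1.png');print(cv2.cvtColor(im[[150,200,200],[318,318,280]][None],cv2.COLOR_BGR2HSV))
def edges(c,rows):
    k=np.zeros((480,640),np.uint8);cv2.drawContours(k,[c],-1,255,-1)
    return [(r,np.flatnonzero(k[r])[[0,-1]]) for r in rows]
for c in cnts('w1',(270,100,370,325),lambda h:(h[...,1]>140)):
    if cv2.contourArea(c)<2000: continue
    print('W',cv2.boundingRect(c),edges(c,[125,130,140,170,200,230,260,280,290,300,308]))
m=load('j1')
for c in cnts('j1',(262,170,375,280),lambda h:(h[...,1]>110)&(h[...,2]>75)):
    x,y,w,hh=cv2.boundingRect(c);print('J',(x,y,w,hh),cv2.contourArea(c),edges(c,[190,200,210,220,230,240,250,260,270]))
im=cv2.imread('pics/j1.png');print(im[190:206,318].tolist());print(im[230,286:300].tolist(),im[230,338:352].tolist())
E
```

```text
[[[ 13 170  66]
  [ 10 145  67]
  [ 20  65  98]]]
W (302, 122, 33, 190) [(125, array([303, 334])), (130, array([303, 334])), (140, array([303, 334])), (170, array([303, 333])), (200, array([303, 332])), (230, array([303, 332])), (260, array([304, 331])), (280, array([304, 331])), (290, array([304, 330])), (300, array([306, 328])), (308, array([308, 326]))]
J (267, 185, 25, 93) 1817.0 [(190, array([267, 288])), (200, array([268, 288])), (210, array([268, 288])), (220, array([269, 289])), (230, array([269, 289])), (240, array([270, 289])), (250, array([270, 289])), (260, array([271, 290])), (270, array([271, 290]))]
J (337, 182, 31, 95) 1892.5 [(190, array([337, 367])), (200, array([346, 367])), (210, array([346, 366])), (220, array([347, 366])), (230, array([347, 366])), (240, array([347, 366])), (250, array([347, 366])), (260, array([347, 365])), (270, array([347, 365]))]
[[121, 146, 159], [119, 145, 157], [121, 148, 158], [118, 145, 158], [117, 144, 156], [119, 147, 159], [87, 107, 121], [24, 40, 46], [22, 28, 41], [32, 41, 60], [34, 47, 67], [44, 57, 73], [45, 57, 74], [39, 53, 72], [43, 55, 75], [42, 53, 72]]
[[46, 78, 117], [46, 77, 118], [48, 82, 121], [27, 57, 90], [30, 44, 64], [17, 30, 48], [33, 46, 60], [29, 43, 63], [42, 54, 73], [46, 58, 74], [40, 48, 69], [36, 48, 70], [40, 52, 74], [37, 51, 68]] [[39, 49, 70], [46, 57, 77], [43, 54, 73], [32, 44, 63], [12, 25, 37], [28, 45, 60], [39, 56, 71], [21, 29, 51], [10, 34, 58], [43, 74, 108], [37, 75, 113], [41, 72, 113], [40, 73, 112], [42, 74, 114]]
```

```bash
python3 - <<'E'
from h import *
m=load('j1')
A=ray(m,(317.4,183.5),.02);B=ray(m,(318.4,270),.02);d=(B-A)[:2];print('jig front',A,'ang',np.degrees(np.arctan2(d[1],d[0])))
print('width',np.linalg.norm(ray(m,(267.3,190),.02)-ray(m,(367.5,190),.02)))
u=d/np.linalg.norm(d)
E_=ray(m,(317.5,196.5),.027);print('rail near jig x',(E_-A)[:2]@u-.105)
m=load('w1')
N=ray(m,(317.2,311.5),.003);Bt=ray(m,(319,122),.028);d=(N-Bt)[:2];print('wedge nose',N,'butt',Bt,'len',np.linalg.norm(d),'ang',np.degrees(np.arctan2(d[1],d[0])))
E
```

```text
jig front [ 0.60506941 -0.11881698  0.02      ] ang -13.221186343067414
width 0.08850702292784618
rail near jig x -0.09467888852649159
wedge nose [0.6423081  0.24912727 0.003     ] butt [0.46436632 0.29472135 0.028     ] len 0.18369021639854413 ang -14.371722527815198
```

```bash
python3 - <<'E'
from h import *
m,im=snap('wrist','j2');s=manip.read_state();print(s['eef_pos'],s['qd'].round(4) if hasattr(s['qd'],'round') else s['qd'],s['contact_force'])
h=cv2.cvtColor(im,cv2.COLOR_RGB2HSV);k=(h[...,1]>110)&(h[...,2]>75)
for r in (200,230,265):
    x=np.flatnonzero(k[r,255:380])+255;L=x[x<300];R=x[x>330];print(r,L[[0,-1]],R[[0,-1]]);
    print(ray(m,((L[0]+R[-1])/2,r),.02),ray(m,((L[-1]+R[0])/2,r),.02))
mt=camera_model('top');t=cv2.imread('pics/top0.png');h=cv2.cvtColor(t,cv2.COLOR_BGR2HSV)
k=((h[...,1]>150)&(h[...,2]>90));k[:195]=0
sub=k[195:240,335:395].astype(np.uint8)
c,_=cv2.findContours(sub,0,2)
for q in c:
    if cv2.contourArea(q)>40:
        rc=cv2.minAreaRect(q+[335,195]);b=cv2.boxPoints(rc);print(rc);print([ray(mt,p,.02)[:2].round(4).tolist() for p in b])
E
```

```text
[ 0.62016138 -0.12388578  0.20008378] [-0.0003 -0.0011 -0.0033 -0.0004  0.0014 -0.0031] [0.21488368 0.64513717 0.37548936]
200 [268 288] [343 366]
[ 0.61929626 -0.12257094  0.02      ] [ 0.61897667 -0.12386591  0.02      ]
230 [269 289] [347 366]
[ 0.64619048 -0.1287488   0.02      ] [ 0.64629919 -0.12830837  0.02      ]
265 [271 290] [346 365]
[ 0.67896558 -0.13635702  0.02      ] [ 0.67896558 -0.13635702  0.02      ]
((372.9478454589844, 217.9674835205078), (6.4177565574646, 29.599470138549805), 13.495734214782715)
[[0.6006, -0.1465], [0.6831, -0.1653], [0.6792, -0.183], [0.5967, -0.164]]
((348.88238525390625, 211.97061157226562), (6.5484619140625, 29.589345932006836), 14.03624439239502)
[[0.6164, -0.0782], [0.699, -0.0974], [0.6948, -0.1154], [0.6123, -0.0961]]
```

Both views agree to about 2 mm, so I'll average them: front centre (0.606,-0.120), angle -13.1°. Now I'll push the rail home by feel.

```bash
cat >> h.py <<'E'
AJ=np.radians(-13.1);U=np.array([np.cos(AJ),np.sin(AJ),0]);V=np.array([-U[1],U[0],0]);F0=np.array([.606,-.120,0])
def J(x,y,z): return F0+U*(x+.105)+V*y+np.array([0,0,z])
def toJ(p): d=np.array(p)-F0;return np.array([d@U-.105,d@V,d[2]])
OJ=ori(AJ+np.pi/2)
def force(n=4):
    f=[]
    for _ in range(n): manip.hold(.02);f.append(manip.read_state()['contact_force'])
    f=np.mean(f,0);return np.array([-f@U,f@V,f[2]])
E
python3 - <<'E'
from h import *
manip.move_ptp(J(-.125,0,.06),OJ);manip.movel(J(-.125,0,.011),velocity=.08)
f0=force(8);print(f0)
manip.movel(J(-.098,0,.011),velocity=.05);print(force()-f0,manip.read_state()['t'])
x=-.098
while x<-.068:
    x+=.001;manip.movel(J(x,0,.011),velocity=.03);f=force(2)-f0
    if x>-.09 and f[0]>1.0: print(round(x,4),f.round(2),toJ(manip.read_state()['eef_pos']).round(4))
    if f[0]>6: break
print(x,manip.read_state()['t'])
snap('wrist','j3')
E
```

```text
[-0.15478986  0.22624848  0.09554252]
[ 0.46159132 -0.38345962 -0.27953193] 6.4417
-0.06799999999999998 14.9417
```

View pics/j3.png

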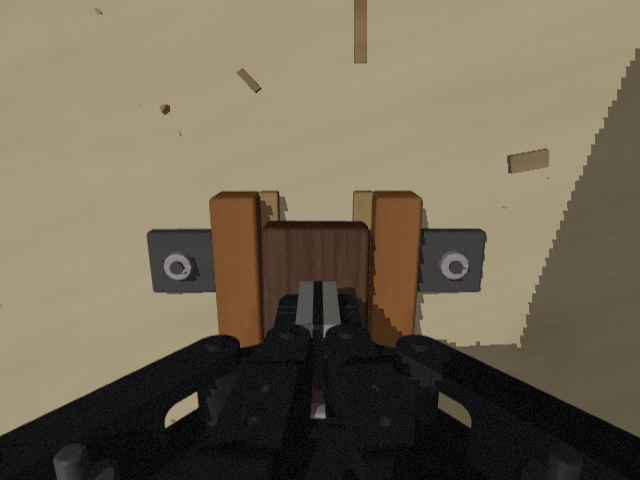

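The picture puts the rail's near end at row 222, still out. The fingers appear beyond it at rows 280 and up, so I'll check the TCP projection.

```bash
python3 - <<'E'
from h import *
s=manip.read_state();p=np.array(s['eef_pos']);print(toJ(p),s['gripper_width'],s['contact_force'],s['tcp_rot'])
m=load('j3');print(proj(m,p),proj(m,p+[0,0,.02]),proj(m,J(-.065,0,.02)))
E=ray(m,(317,222),.027);print('rail near',toJ(E)); print(toJ(ray(m,(317,192),.02)), toJ(ray(m,(211,195),.02)),toJ(ray(m,(420,195),.02)))
m=load('j1');print(toJ(ray(m,(317,196.5),.027)),proj(m,manip.read_state()['eef_pos']))
E
```

```text
[-6.79917838e-02  5.87993283e-07  1.09818791e-02] -0.004024203293789716 [ 0.11465962 -0.04197873  0.31027861] [[-9.73979979e-01  2.26634067e-01 -1.85332908e-05]
 [ 2.26634067e-01  9.73979979e-01 -3.91870814e-06]
 [ 1.71629414e-05 -8.01701834e-06 -1.00000000e+00]]
[314.35745015 274.37080372] [314.00097906 291.90672696] [314.21163496 288.14309551]
rail near [-0.09666462  0.00120806  0.027     ]
[-0.10768879  0.0011914   0.02      ] [-0.10638763 -0.04260156  0.02      ] [-0.10648885  0.04375445  0.02      ]
[-0.09585942  0.00045156  0.027     ] [316.94527587 223.22366972]
```

The state says TCP z = 11 mm with no force, yet the rail hasn't moved. A side crop should show where the tips are.

```bash
python3 - <<'E'
from h import *
m,_=snap('side','s3');im=cv2.imread('pics/s3.png')
print(proj(m,manip.read_state()['eef_pos']),proj(m,J(-.105,0,0)))
cv2.imwrite('pics/s3c.png',cv2.resize(im[190:310,290:450],None,fx=5,fy=5,interpolation=2))
E
```

```text
[353.15460657 269.69588298] [340.93311038 271.80262065]
```

View pics/s3c.png

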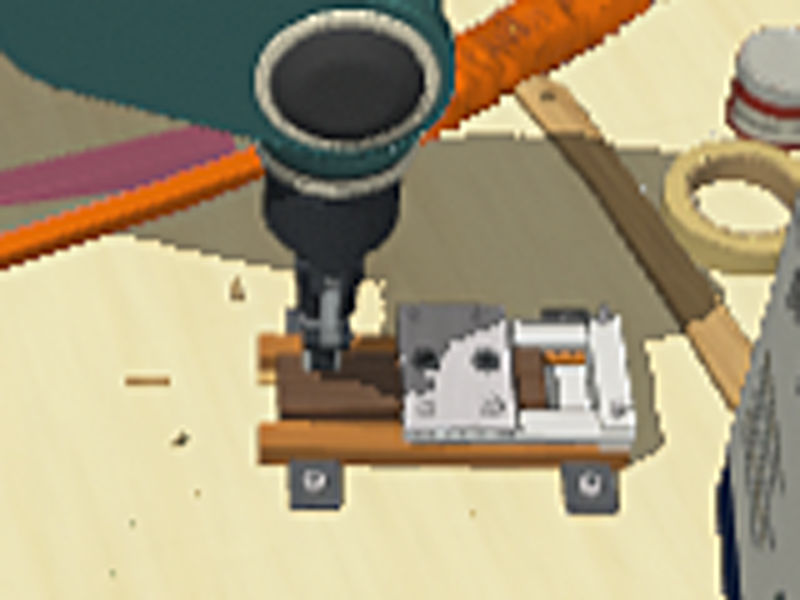

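The tips look identical in free air (row 281 in j1) and here, so nothing is hidden. The real fingertips end above where the TCP is reported. I'll triangulate the tip from the two views to get the offset.

```bash
python3 - <<'E'
from h import *
a,b=load('j3'),load('s3')
def od(m,px):
    z0=ray(m,px,0);z1=ray(m,px,.1);return z0,(z1-z0)/np.linalg.norm(z1-z0)
for ps in ((354.5,263),(354.5,264),(353,263.5)):
  for pw in ((317.5,281),):
    o1,d1=od(a,pw);o2,d2=od(b,ps)
    t=np.linalg.lstsq(np.column_stack([d1,-d2]),o2-o1,rcond=None)[0]
    p,q=o1+t[0]*d1,o2+t[1]*d2;print(toJ(p).round(4),toJ(q).round(4))
for pw in((297,281),(339,281)):
  for z in (.02,.03,.04): print(z,toJ(ray(a,pw,z)).round(4))
# j1 TCP projection
m=load('j1');print(proj(m,np.array([.62,-.125,.2])),proj(m,np.array([.62,-.125,.22])))
print([proj(a,J(-.068-w,0,.011+h)).round(1).tolist() for w in(.0,.006,.011) for h in (0,.02,.03)])
E
```

```text
[-0.0737  0.0014  0.0331] [-0.0649  0.005   0.0367]
[-0.0722  0.0014  0.0296] [-0.0647  0.0045  0.0326]
[-0.0741  0.0014  0.0343] [-0.0694  0.0034  0.0362]
0.02 [-0.0684 -0.0075  0.02  ]
0.03 [-0.0724 -0.007   0.03  ]
0.04 [-0.0764 -0.0065  0.04  ]
0.02 [-0.0684  0.0109  0.02  ]
0.03 [-0.0724  0.0103  0.03  ]
0.04 [-0.0765  0.0097  0.04  ]
[312.20343069 274.63186043] [311.60940819 292.19172924]
[[314.4, 274.4], [314.0, 291.9], [313.8, 302.3], [314.3, 262.0], [314.0, 278.3], [313.8, 287.9], [314.3, 251.6], [314.0, 266.7], [313.8, 275.7]]
```

```bash
python3 - <<'E'
from h import *
manip.movel(J(-.068,0,.03),velocity=.15);manip.movel(J(-.13,0,.03),velocity=.2)
f0=force(4)
for z in (.01,.002,-.002,-.006):
    manip.movel(J(-.13,0,z),velocity=.06);f=force(2)-f0;print(z,f.round(2))
    if f[2]>3: break
manip.movel(J(-.080,0,z),velocity=.06);print((force(2)-f0).round(2))
x=-.080
while x<-.058:
    x+=.001;manip.movel(J(x,0,z),velocity=.03);f=force(1)-f0;print(round(x,4),f.round(2))
    if f[0]>5: break
s=manip.read_state();print(toJ(s['eef_pos']),s['t'])
snap('wrist','j4')
E
```

```text
0.01 [ 0.53  0.14 -0.77]
0.002 [ 0.89 -0.1   0.25]
-0.002 [0.02 0.39 0.01]
-0.006 [ 0.48 -0.42  0.18]
[ 0.15  0.44 -0.62]
-0.079 [ 1.42  0.43 -0.98]
-0.078 [2.11 0.12 0.12]
-0.077 [ 0.46 -0.02 -0.21]
-0.076 [1.46 1.25 0.42]
-0.075 [ 5.12 -0.03  1.38]
[-7.53022973e-02 -1.38446618e-07 -6.11458988e-03] 19.5917
```

View pics/j4.png

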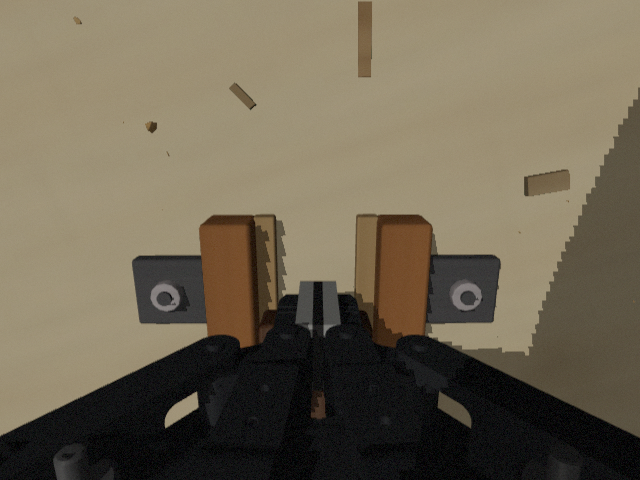

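The rail moved and came up hard at TCP jig x = -75 mm with about 5 N, which puts its near end at -65 mm: home. Next I'll fetch the wedge.

```bash
python3 - <<'E'
from h import *
aw=np.radians(-14.4);u=np.array([np.cos(aw),np.sin(aw),0]);v=np.array([-u[1],u[0],0]);O=ori(aw+np.pi/2)
g=np.array([.4644,.2947,0])+.0175*u-.0015*v
manip.movel(J(-.085,0,-.006),velocity=.1);manip.movel(J(-.085,0,.11),velocity=.25)
manip.set_gripper(.62)
manip.move_ptp(g+[0,0,.06],O);f0=force(3)
manip.movel(g+[0,0,-.004],velocity=.12);manip.movel(g+[0,0,-.012],velocity=.05);print((force(2)-f0).round(2))
manip.set_gripper(0.0,60);s=manip.read_state();print(s['gripper_width'],s['grip_force'],(force(2)-f0).round(2),s['t'])
snap('wrist','g1')
E
```

```text
[ 0.   -0.06 -0.45]
0.3069395066285809 59.6903121471405 [ 1.76 -0.84  5.76] 24.1083
```

View pics/g1.png

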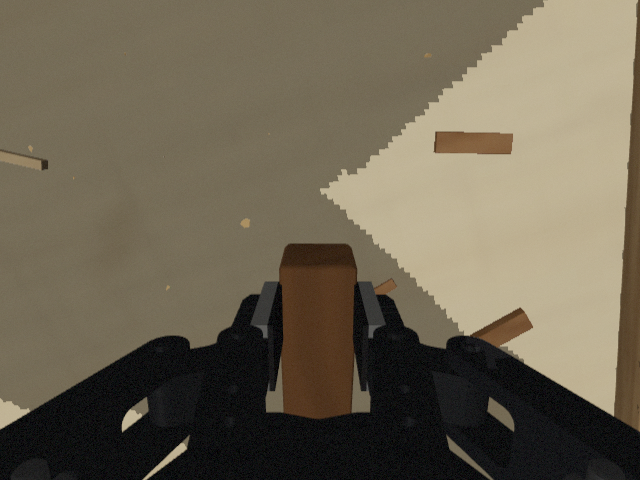

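The wedge is gripped square at the butt (width 0.307, 60 N); the butt's top rear edge is at about row 265. Next I'll carry it to the slot mouth and look.

```bash
python3 - <<'E'
from h import *
m=load('g1');s=manip.read_state();p=np.array(s['eef_pos'])
for r in(263,267): 
    q=ray(m,(318,r),.028)-p;print('butt end behind TCP',-(s['tcp_rot'][:,0]@q)*-1, 'z',p[2])
manip.movel(p+[0,0,.11],velocity=.25)
manip.move_ptp(J(-.2925,-.0005,.098),OJ)
f0=force(3)
manip.movel(J(-.2925,-.0005,.005),velocity=.15);manip.movel(J(-.2925,-.0005,-.0115),velocity=.05)
s=manip.read_state();print((force(2)-f0).round(2),s['gripper_width'],s['t'])
m,_=snap('side','s5');im=cv2.imread('pics/s5.png');w,_=snap('wrist','w5')
a=cv2.resize(im[220:310,270:410],None,fx=4,fy=4,interpolation=2);b=cv2.imread('pics/w5.png')[200:480,180:460]
c=np.zeros((360,800,3),np.uint8);c[:,:520]=a[:,:520];c[:280,520:]=b;cv2.imwrite('pics/c5.png',c)
E
```

```text
butt end behind TCP 0.019516847911625817 z -0.011446521562995575
butt end behind TCP 0.018018867627951095 z -0.011446521562995575
[1.37 0.38 5.74] 0.3025609209889845 27.475
```

View pics/c5.png

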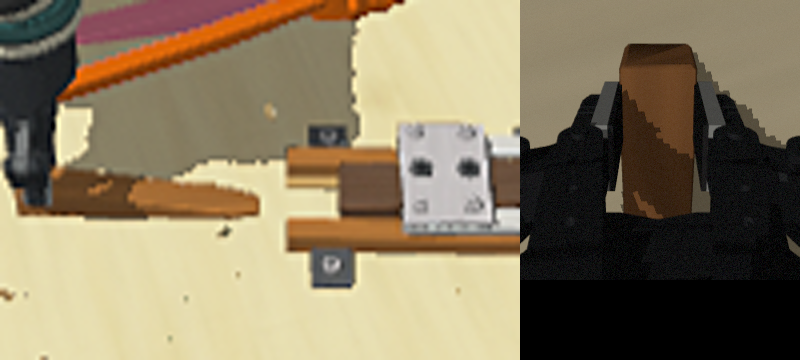

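The wedge lies flat with its nose at side-crop (258,207), in line with the slot mouth. I'll slide it in while gripped, then push on the butt end by feel.

```bash
python3 - <<'E'
from h import *
z=-.0112
ok=True
for x in (-.26,-.235,-.215,-.20):
    manip.movel(J(x,-.0005,z),velocity=.06);s=manip.read_state();f=s['contact_force'];print(x,np.round([-f@U,f@V,f[2]],2),s['wrist_torque'][2],s['t'])
    if abs(f@U)>12 or abs(f@V)>12: ok=False;break
if ok:
    manip.set_gripper(.6);manip.movel(J(x,-.0005,.045),velocity=.2)
    manip.movel(J(-.245,-.0005,.045),velocity=.2);manip.set_gripper(0.0)
    manip.movel(J(-.245,-.0005,-.004),velocity=.12)
    f0=force(5);print('f0',f0,manip.read_state()['t'])
    np.save('f0.npy',f0)
    snap('wrist','p1')
E
```

```text
-0.26 [ 0.16 -0.15 -0.43] -0.03139589193910771 28.3
-0.235 [-0.75  0.58 -1.13] 0.009452609170771013 28.8667
-0.215 [-0.82 -0.4  -0.69] 0.027018591468341367 29.35
-0.2 [ 0.11 -0.28 -0.76] 0.033333930362177897 29.75
f0 [-0.80619196 -0.23801369  0.52558772] 32.1
```

```bash
python3 - <<'E'
from h import *
z=-.006;f0=np.load('f0.npy')
manip.movel(J(-.245,-.0005,z),velocity=.1)
manip.movel(J(-.215,-.0005,z),velocity=.05);print((force(2)-f0).round(2))
manip.movel(J(-.197,-.0005,z),velocity=.05);f=force(3)-f0;print(f.round(2),manip.read_state()['t'])
x=-.197;step=.0006;log=[];base=f[0]
while f[0]<10.3 and x<-.150 and manip.read_state()['t']<57:
    x+=step;manip.movel(J(x,-.0005,z),velocity=.05);f=force(1)-f0
    if f[0]>3.5: f=force(4)-f0
    if f[0]>3.5: step=.0002 if f[0]>5 else .0003
    log.append((round(x*1e3,2),round(f[0],1),round(f[1],1),round(f[2],1)))
print(log[::6],log[-12:],manip.read_state()['t'],toJ(manip.read_state()['eef_pos']))
E
```

```text
[ 1.19  0.58 -0.12]
[ 0.68  0.05 -1.21] 33.7417
[(-196.4, np.float64(1.3), np.float64(1.0), np.float64(0.2)), (-192.8, np.float64(2.3), np.float64(0.3), np.float64(0.7)), (-189.2, np.float64(2.1), np.float64(-0.9), np.float64(1.0)), (-185.6, np.float64(0.9), np.float64(0.4), np.float64(-0.0)), (-182.0, np.float64(1.6), np.float64(-0.6), np.float64(-0.9)), (-178.4, np.float64(3.1), np.float64(-0.2), np.float64(1.1)), (-174.8, np.float64(2.9), np.float64(0.5), np.float64(-0.0)), (-171.2, np.float64(1.4), np.float64(-0.4), np.float64(0.4)), (-167.6, np.float64(2.0), np.float64(0.0), np.float64(-0.4)), (-165.2, np.float64(8.9), np.float64(0.4), np.float64(2.8))] [(-169.4, np.float64(2.2), np.float64(-0.3), np.float64(0.3)), (-168.8, np.float64(1.9), np.float64(-0.3), np.float64(-0.5)), (-168.2, np.float64(3.1), np.float64(0.6), np.float64(-0.8)), (-167.6, np.float64(2.0), np.float64(0.0), np.float64(-0.4)), (-167.0, np.float64(2.3), np.float64(0.3), np.float64(-0.6)), (-166.4, np.float64(3.1), np.float64(0.5), np.float64(-0.4)), (-165.8, np.float64(6.1), np.float64(0.3), np.float64(0.9)), (-165.6, np.float64(7.1), np.float64(0.4), np.float64(1.8)), (-165.4, np.float64(8.2), np.float64(0.1), np.float64(2.6)), (-165.2, np.float64(8.9), np.float64(0.4), np.float64(2.8)), (-165.0, np.float64(9.4), np.float64(-0.0), np.float64(3.2)), (-164.8, np.float64(10.7), np.float64(0.2), np.float64(3.6))] 49.3417 [-0.16559694 -0.00048224 -0.00622101]
```

There's a clear bite: the push stayed near 2 N, then rose steadily to 10.7 N inside the expected range. I'll back off and check.

```bash
python3 - <<'E'
from h import *
manip.movel(J(-.19,-.0005,-.006),velocity=.06);manip.movel(J(-.23,-.0005,.12),velocity=.25)
m,_=snap('wrist','e1');snap('side','e2');print(manip.read_state()['t'])
a=cv2.imread('pics/e1.png')[100:420,160:480];b=cv2.resize(cv2.imread('pics/e2.png')[230:310,290:410],None,fx=4,fy=4,interpolation=2)
print(toJ(ray(m,(0,0),0))[:1])
c=np.zeros((320,800,3),np.uint8);c[:,:320]=a;c[:,320:]=b;cv2.imwrite('pics/c6.png',c)
E
```

```text
50.6833
[-0.37405757]
```

View pics/c6.png

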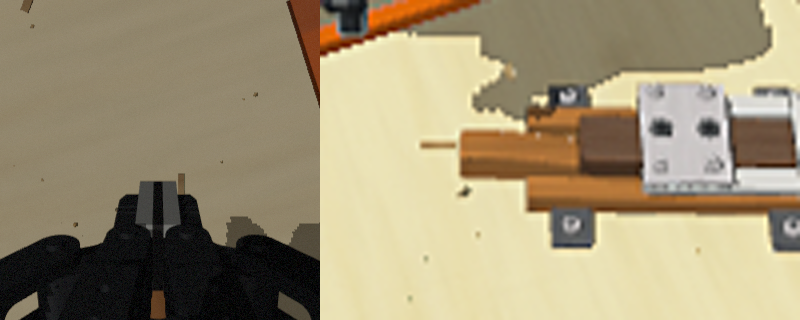

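The side crop shows the wedge in the slot under the rail, with its butt out at px (460–580,155). The rail is raised and still home at the stop, and nothing else has moved. I'll hand it in.

```bash
python3 -c "
from bench import ticket;print(ticket.close_job())"
```

```text
the job is handed in; nothing more can be done
None
```

I pushed the rail home against the stop, drove the wedge in under it to a nip of about 10.7 N, let go with the gripper clear, and handed the job in at about 51 s of the 64 s; the verdict was not shown.

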